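Load the analyser and reset its interlock

TASK

Restart the bench analyser after the flood clean-up: push the sample cassette along its tray with the fingertips until it is fully home in the slot, without gripping or lifting it. Then press the two large round reset keys on the deck together, one fingertip on each, hold both fully down for three seconds without a break, let both come up again and move clear. Never press one key alone, leave the small eject key alone, and do not disturb or lift the other things on the bench.

Things in the scene. Friction and masses are not known exactly. Their poses are not given: they have to be found in the camera images.
- analyser: fixed low bench instrument, dark blue case 260 (x) x 240 (y) x 96 mm tall, its front face at x = -130 mm. Origin: centre of its underside, on the bench; x points from front to rear (the way the cassette goes in), y to its left, z up. The deck on top carries the keys, a display hump 28 mm high at x = 62 to 108 mm, and a dish right of the eject key.
- cassette: loose white sample cassette, about 0.3 kg, 100 mm long (x) x 90 mm wide, body 45 mm tall, with an upright push plate across its near end (90 mm wide, 8 mm thick, 66 mm tall: top 72 mm above the bench). It stands on the loading tray 30 to 65 mm short of home, axes parallel to the analyser, and slides with a few newtons. Origin: centre of its underside.
- cassette_mid (a point): centre of the cassette's body, 22.5 mm above its underside
- push_face (a point): middle of the cassette near, flat outer face (it looks towards the -x side), 40 mm above the bench; push here along the analyser +x. When home, this face stands 35 mm in front of the case front.
- tray_end (a point): front edge of the fixed steel loading tray, on its centre line, 105 mm in front of the case, on its floor 6 mm above the bench. Side rails (tops 24 mm above the bench, 94 mm apart) guide the cassette into a slot of the same width, whose roof lies 60 to 96 mm above the bench.
- home (a point): where cassette_mid lies when the cassette is fully home against its stop (fixed to the analyser, same axes)
- key_left_top (a point): centre of the top of the left large reset key: round white cap 24 mm across, standing 12 mm out of a round black housing 40 mm across, on the deck 35 mm behind the case front. The top is 120 mm above the bench. The two large keys are alike, level, and 64 mm apart centre to centre along the analyser y.
- key_right_top (a point): the same for the right large reset key, 32 mm right of the centre line
- eject_key_top (a point): centre of the top of the small eject key (cap 14 mm across), on the centre line 75 mm behind the line of the large keys; not to be pressed
- key_left (a joint): travel of the left key in m: 0 up, 0.008 fully down; a spring returns it; needs about 5 N to be fully down
- key_right (a joint): the same for the right key
- eject_key (a joint): travel of the small eject key in m: 0 up, 0.006 fully down, about 4 N
- reagent_bottle: closed reagent bottle, 56 mm across and 115 mm tall; loose, not part of the job. Origin: centre of its underside.
- beaker: open clear beaker, 64 mm across and 85 mm tall; loose, not part of the job. Origin: centre of its underside.
- sample_jar: squat closed jar, 52 mm across and 60 mm tall; loose, not part of the job. Origin: centre of its underside.
- petri_stack: flat round clear dish, 60 mm across and 30 mm tall, standing on the right side of the analyser deck; loose, not part of the job. Origin: centre of its underside.
- slide_box: flat box 90 x 60 x 30 mm; loose, not part of the job. Origin: centre of its underside.
- steel_bowl: steel bowl, 120 mm across and 50 mm tall; loose, not part of the job. Origin: centre of its underside.
- spatula: hand spatula lying on the bench; loose, not part of the job. Origin: at its handle.

How it is judged (in metres and radians):
On the way, in this order (a step that is already met when the one before it is completed fails the run):
1. the cassette is fully home against its stop (within 4 mm), both keys still up (x of cassette_mid in the frame of home above -0.004 m and distance between cassette_mid and home below 0.007 m and value of joint each of key_left, key_right below 0.002 m), for 0.2 s.
2. both large keys are held down together by the fingers (more than 5.5 mm of 8 mm) for 2.5 s on end (value of joint each of key_left, key_right above 0.0055 m and contact force between the fingers and analyser above 3 N), for 2.5 s.
At the end, for the whole second after the job is handed in: The cassette is home within 4 mm of its stop and at rest, both large keys are up again (within 1.5 mm) (x of cassette_mid in the frame of home above -0.004 m and distance between cassette_mid and home below 0.007 m and value of joint each of key_left, key_right below 0.0015 m and linear speed of cassette below 0.01 m/s); the robot touches nothing.
It fails at once if one large key pressed (over 5.5 mm) while the other is still up (under 1.5 mm) ((value of joint key_left above 0.0055 m and value of joint key_right below 0.0015 m) or (value of joint key_right above 0.0055 m and value of joint key_left below 0.0015 m)).
It fails at once if the small eject key is pressed (over 3 mm) (value of joint eject_key above 0.003 m).
It fails at once if the cassette is lifted (its centre 8 mm above its sliding height) or tipped over 0.15 rad (z of cassette_mid in the frame of home above 0.008 m or angle between cassette's own z axis and vertical above 0.15 rad).
It fails at once if another thing is moved by more than 25 mm, or lifted (distance of any of reagent_bottle, beaker, sample_jar, petri_stack, slide_box, steel_bowl, spatula from where it was at the start of the episode above 0.025 m).
It fails at once if another thing is tipped over (angle between any of reagent_bottle, beaker, sample_jar, petri_stack, slide_box, steel_bowl's own z axis and vertical above 0.5 rad).
It also fails if it takes over 54 s, if anything falls off the work surface, if the arm or the gripper's body presses on something with over 40 N, if the wrist force passes 120 N, or if a joint passes its speed limit or range.

ROBOT

A 6-joint arm with a two-finger parallel gripper is mounted at the origin on the work surface. World frame = base frame: x ahead of the robot, y to its left, z up, the work surface at z = 0. Lengths are in mm, angles in rad, forces in N, time in s.
With the tool pointing down it reaches from about 275 to 750 mm from the base axis. Payload 10.2 kg.
Tool frame: the origin (TCP) lies midway between the tips of the shut fingers; the grasp point (between the pads) lies 19 mm behind it (ctrl.tcp_to_grasp is the z of the grasp point in the tool frame, in mm); z points along the fingers, y is the direction in which the jaws open and shut (so a half turn about z gives the same grasp; the last joint's range is limited). The gripper opens to 85 mm and grips with 20 to 120 N. Pads are 22 mm wide; open, the fingers measure 114 mm over their backs; the gripper's body (76 mm by 85 mm) begins 54 mm behind the grasp point. The pads swing forward as they close: fully open they stand 13 mm farther back than shut.
Start: joints at [0.907, 0.313, 1.498, -0, 1.331, -0.223], TCP at [224.011, 474.816, 231.294] pointing down, gripper open.
Joint ranges: [-2.94, 2.94], [-0.97, 2.17], [0.19, 2.56], [-1.23, 4.37], [0.02, 3.11], [-2.88, 2.88]. Speed limits (rad/s): [2.39, 2.39, 3.01, 3.14, 3.14, 3.14].

INTERFACE

Orientations are given as a unit quaternion [w, x, y, z].
In Python, from rig import sensors, capture, order, ctrl gives the robot as it stands. The module is installed in compiled form; this text tells all that it offers.
- The arm moves only by the tool play_rows, never from a script. Its argument "deltas" is a list of rows, each a list of 7 numbers: the shift along the world's x, y, z in units of 40 mm (1.0 is 40 mm), then the turn, a rotation vector about the world's x, y, z in units of 6 degrees (1.0 is 6 degrees), then the opening, from -1 (shut) to 1 (fully open). A call has 1 to 8 rows; each row shifts and turns the commanded pose from where the row before left it; what a row does not reach is not made up. A row lasts 1/12 s, in which the tool goes at most 41.7 mm and 7.16 degrees, less where a joint would pass 70% of its speed; a pose out of reach is approached as far as the arm can. A call is refused whole if a number of a shift passes 1 or a number of a turn 1, either way. A call with a gripper value outside its range is refused whole. The fingers move at their own pace and stop on an object; "squeeze" is the grip in N (left out, the last holds). Time passes only in rows, so rows that do not move let the fingers close. It gives the time, the measured TCP pose, the force and the opening at its end, in the units of the state.
- sensors.sense(): the state, without advancing time (a new reading comes with each control period).
- capture(name): name is "side" or "top"; returns a dict with "pixels" (384x512x3 uint8, red, green, blue), "z_map" (384x512 float32, mm along the optical axis (not along the pixel's ray), 0 where there is no reading), "fx", "fy", "cx", "cy" (pixels), "eye" and "rotation" of the camera in the world. Camera axes: x right, y down, z forward; pixel columns grow to the right and rows downward; lengths in mm; the calibration is good to about 2 mm. A picture is of the moment at which its call begins.
- order.finish_job(): hands the job in, once; it reports no verdict.
The state is a dict: "time_s": time; "joints": joint angles; "dq": joint speeds; "tau": joint torques, N m; "eef_pos": TCP position; "ee_rot": TCP orientation; "force": force on the tool from outside, world axes, zero at the start; "wrist_torque": the same for the moment, N m; "grip_width": opening from 0.0 (shut) to 1.0 (fully open).
Only numpy, scipy, OpenCV 4.12 (cv2) and the standard library are available. Lean on these libraries where they do the work, as an engineer would, in place of code of your own. Each camera call takes 0.05 s, during which the arm holds its last target. There are 200 camera calls.

## Working session

There is one attempt and no reset: what is moved stays moved. The work goes in short steps, Python scripts to look and compute and a tool call to move; the robot and the scene stay as the last step left them, time stands still between calls to the robot, and variables do not carry over. Pictures are saved under pics/ and viewed, about 8 in all and at most 12, crops included, and the job is handed in when it is done.

Besides the shell and the picture viewer there is one more tool, called after "Request:" as name([rows], argument=value, ...), one row to a line, values as JSON. play_rows: Moves the arm, as the interface text tells. Its arguments: {"type":"object","properties":{"deltas":{"type":"array","items":{"type":"array","items":{"type":"number"}}},"squeeze":{"type":"number"}},"required":["deltas"]}

```bash
mkdir -p pics; cat > h.py <<'E'
import numpy as np, cv2
from rig import sensors, capture, order, ctrl
def snap(cam,name):
    c=capture(cam); cv2.imwrite(f'pics/{name}.png',c['pixels'][:,:,::-1]); np.savez(f'pics/{name}.npz',**c); return c
def cloud(c):
    v,u=np.mgrid[:384,:512]; z=c['z_map']
    p=np.stack([(u-c['cx'])/c['fx']*z,(v-c['cy'])/c['fy']*z,z],-1)
    R=np.array(c['rotation']); 
    w=p@R.T+np.array(c['eye']); w[z==0]=np.nan; return w
E
python3 - <<'E'
from h import *
for n in('top','side'):
    c=snap(n,n+'0'); print(n,c['fx'],c['eye'],c['rotation'])
a=[cv2.imread(f'pics/{n}0.png') for n in('top','side')]
s=sensors.sense();print(s)
E
```

```text
top 347.2797412951086 [3.79012360e+02 5.76859200e-01 1.06309755e+03] [ 0.06720122 -0.70188102  0.706232   -0.06390153]
side 455.8553713124564 [   29.15713232 -1015.5879242   1224.60964655] [-0.38397415  0.88884009 -0.23332125  0.08993515]
{'time_s': 0.1, 'joints': array([ 9.06616610e-01,  3.13375638e-01,  1.49836486e+00, -2.53833142e-05,
        1.33101244e+00, -2.23385910e-01]), 'dq': array([ 0.00087933, -0.00222914, -0.003781  , -0.0008872 ,  0.0028954 ,
       -0.00012856]), 'tau': array([ 1.62403325e-03, -4.12908447e+01, -2.60139620e+01, -2.21361615e-04,
        3.08951014e-03,  4.04997593e-05]), 'eef_pos': array([223.85600049, 474.62138754, 230.80031643]), 'ee_rot': array([-2.37956310e-04,  2.18613958e-01,  9.75811253e-01, -5.29238364e-04]), 'force': array([ 0.41786057, -0.03372096, -0.06402225]), 'wrist_torque': array([-0.03078737, -0.00282567, -0.02867176]), 'grip_width': 1.0037384248173533}
```

View pics/top0.png

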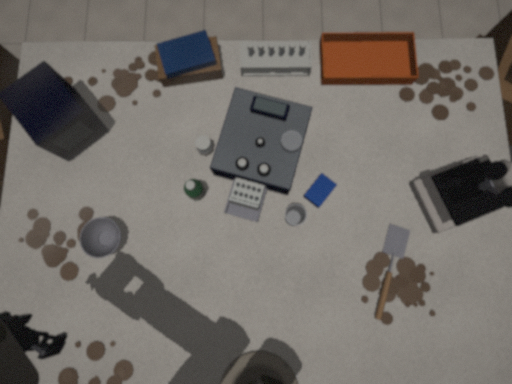

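View pics/side0.png

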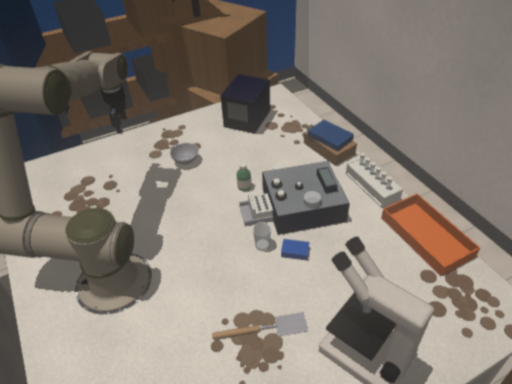

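Top view: the analyser is centred at about (262,138), with large keys at (242,163) and (264,169) and the eject key at (260,142). The cassette is at (247,192) and the tray end at about (244,218). The bottle is at (194,188), the beaker at (294,214), the jar at (204,145) and the slide box at (320,190). The side view agrees with this.

```bash
sed -i "s/R=np.array(c\['rotation'\]);/q=c['rotation']; R=Rot.from_quat([q[1],q[2],q[3],q[0]]).as_matrix()/; 1a from scipy.spatial.transform import Rotation as Rot" h.py
python3 - <<'E'
from h import *
for n in('top','side'):
    c=dict(np.load(f'pics/{n}0.npz')); w=cloud(c); g=cv2.cvtColor(c['pixels'],cv2.COLOR_RGB2GRAY)
    x,y,z=w[...,0],w[...,1],w[...,2]
    print(n,'bench z',np.nanmedian(z[300:340,220:300]))
    roi=(x>250)&(x<700)&(abs(y)<230)
    deck=(roi&(z>90)&(z<102)).astype(np.uint8)
    nn,l,st,ce=cv2.connectedComponentsWithStats(deck)
    k=1+np.argmax(st[1:,4]); m=l==k
    r=cv2.minAreaRect(w[m][:,:2].astype(np.float32)); print('deck',r,np.median(z[m]))
    key=(roi&(z>106)&(z<125)).astype(np.uint8)
    nn,l,st,ce=cv2.connectedComponentsWithStats(key)
    for i in range(1,nn):
        if st[i,4]>5: print('z>106',ce[i].round(1),st[i,4],np.median(w[l==i],0).round(1),np.max(z[l==i]).round(1))
    br=(roi&(z>80)&(g>150)).astype(np.uint8)
    nn,l,st,ce=cv2.connectedComponentsWithStats(br)
    for i in range(1,nn):
        if st[i,4]>5: print('bright',ce[i].round(1),st[i,4],np.median(w[l==i],0).round(1))
    for lo,hi in((38,50),(64,76)):
        m=roi&(z>lo)&(z<hi)&(x<470)
        nn,l,st,ce=cv2.connectedComponentsWithStats(m.astype(np.uint8))
        for i in range(1,nn):
            if st[i,4]>8: print(lo,hi,ce[i].round(1),st[i,4],w[l==i].mean(0).round(1),cv2.minAreaRect(w[l==i][:,:2].astype(np.float32)))
im=cv2.imread('pics/top0.png')[80:230,170:350]; cv2.imwrite('pics/z0.png',cv2.resize(im,None,fx=4,fy=4,interpolation=2))
E
```

```text
top bench z 0.31530025099038994
deck ((663.5924682617188, 3.4096221923828125), (240.03553771972656, 142.21914672851562), 73.97490692138672) 96.51055713065125
z>106 [259.7 143.4] 40 [694.9  -8.7 109. ] 119.3
z>106 [288.4 147.9] 55 [675.  -87.2 119.4] 124.6
z>106 [288.4 142.8] 23 [692.6 -87.8 123.9] 124.9
z>106 [293.6 142.8] 9 [ 690.4 -104.5  124.2] 125.0
z>106 [298.2 144.2] 12 [ 685.2 -117.1  124.2] 124.8
z>106 [241.5 162.5] 137 [636.3  42.9 110.2] 123.1
z>106 [263.3 168.4] 139 [618.5 -16.8 110.5] 124.1
z>106 [189.7 184.1] 69 [575.  188.2 115.5] 119.3
side bench z 1.905490052987716
deck ((662.4147338867188, 4.4526214599609375), (249.7679901123047, 137.66998291015625), 73.8887939453125) 96.91295840640203
z>106 [242.7 164.9] 35 [576.3 184.9 114.6] 119.8
z>106 [276. 182.] 62 [635.1  39.7 112.6] 124.8
z>106 [297.3 185.5] 19 [696.1 -12.4 110.2] 119.6
z>106 [281.  194.2] 66 [620.2 -23.2 112.7] 123.1
z>106 [309.5 202.5] 60 [ 680.5 -114.   118.2] 125.0
bright [242.9 164.4] 29 [578.1 185.8 115.2]
bright [276.1 180. ] 21 [638.4  42.6 121.6]
bright [280.4 191.9] 25 [621.  -17.5 119.6]
bright [308.9 197.4] 65 [689.5 -96.1 126.6]
bright [268.8 226.2] 16 [ 521.7 -107.6   85. ]
bright [253.2 228.2] 9 [472.9 -88.7  84.4]
64 76 [254.9 235.6] 9 [ 466.5 -113.1   71.7] ((465.8835754394531, -112.2822036743164), (3.212602138519287, 24.23286247253418), 6.813784122467041)
```

View pics/z0.png

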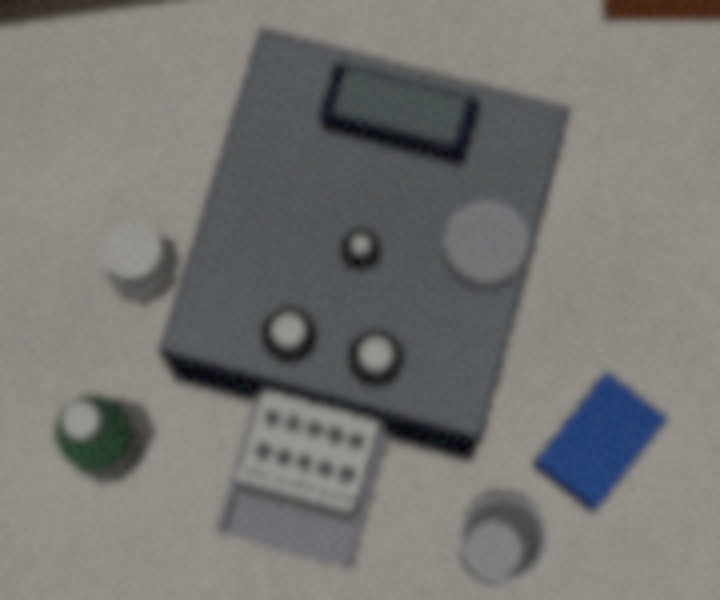

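```bash
python3 - <<'E'
from h import *
def cast(c,u,v,h):
    q=c['rotation'];R=Rot.from_quat([q[1],q[2],q[3],q[0]]).as_matrix()
    d=R@np.array([(u-c['cx'])/c['fx'],(v-c['cy'])/c['fy'],1]);e=np.array(c['eye']);return e+d*(h-e[2])/d[2]
for n,pts in(('top',[(242,162.5),(264,168.5),(260,142)]),('side',[(276,181),(281,193),(299,184)])):
    c=dict(np.load(f'pics/{n}0.npz'));g=cv2.cvtColor(c['pixels'],cv2.COLOR_RGB2GRAY).astype(float)
    K=[]
    for u,v in pts:
        u0,v0=int(u),int(v);p=g[v0-6:v0+7,u0-6:u0+7]; t=(p.max()+np.median(g[120:130,240:250]))/2 if n=='top' else (p.max()+110)/2
        m=(p>t).astype(np.uint8);nn,l,st,ce=cv2.connectedComponentsWithStats(m);k=1+np.argmax(st[1:,4])
        uv=ce[k]+[u0-6,v0-6];P=cast(c,*uv,120);K.append(P);print(n,uv.round(1),st[k,4],P.round(1))
    K=np.array(K)[:,:2];d=K[0]-K[1];mid=(K[0]+K[1])/2;L=np.hypot(*d);ax=np.array([d[1],-d[0]])/L
    print('sep',L,'yaw',np.degrees(np.arctan2(ax[1],ax[0])),'mid',mid,'eject ahead',(K[2]-mid)@ax)
c=dict(np.load('pics/top0.npz'))
z=lambda a,b:(170+a/4-.375,80+b/4-.375)
for nm,p,h in(('plate L',(236,486),72),('plate R',(350,512),72),('tray L',(221,531),15),('tray R',(353,566),15),('front L',(163,350),96),('front R',(476,433),96),('bottle',(82,422),115),('beaker',(505,515),85)):print(nm,cast(c,*z(*p),h).round(1))
E
```

```text
top [241.5 162. ] 40 [636.3  43.7 120. ]
top [263.4 168. ] 39 [618.5 -17.6 120. ]
top [259.6 140.5] 11 [698.8  -7.6 120. ]
sep 63.83008574417263 yaw -16.16305128818533 mid [627.3838573   13.09304875] eject ahead 74.39021402828632
side [276.1 180. ] 22 [639.3  44.3 120. ]
side [280.4 191.9] 25 [621.1 -17.4 120. ]
side [298.7 183. ] 7 [701.2 -10.2 120. ]
sep 64.28566600644794 yaw -16.413877633287296 mid [630.20098111  13.44616779] eject ahead 74.76463751171097
plate L [532.9  82.9  72. ]
plate R [513.5   0.7  72. ]
tray L [507.3  98.7  15. ]
tray R [480.1  -1.2  15. ]
front L [628.2 134.2  96. ]
front R [566.1 -88.9  96. ]
bottle [572.  187.1 115. ]
beaker [ 508.9 -109.1   85. ]
```

Request:
play_rows([
  [0.415, -0.658, 0, 0, 0, 0.094, 0.16],
  [0.415, -0.658, 0, 0, 0, 0.094, 0.16],
  [0.415, -0.658, 0, 0, 0, 0.094, 0.16],
  [0.415, -0.658, 0, 0, 0, 0.094, 0.16],
  [0.415, -0.658, 0, 0, 0, 0.094, 0.16],
  [0.415, -0.658, 0, 0, 0, 0.094, 0.16],
  [0.415, -0.658, 0, 0, 0, 0.094, 0.16],
  [0.415, -0.658, 0, 0, 0, 0.094, 0.16],
])

```text
time_s: 0.77
eef_pos: [357.2, 262.8, 231.1]
ee_rot: [-0.0, 0.18, 0.984, -0.0]
force: [0.5, 0.6, -0.4]
grip_width: 0.582
```

Request:
play_rows([
  [0.415, -0.658, 0, 0, 0, 0.094, 0.16],
  [0.415, -0.658, 0, 0, 0, 0.094, 0.16],
  [0.415, -0.658, 0, 0, 0, 0.094, 0.16],
  [0.415, -0.658, 0, 0, 0, 0.094, 0.16],
  [0.415, -0.658, 0, 0, 0, 0.094, 0.16],
  [0.415, -0.658, 0, 0, 0, 0.094, 0.16],
  [0.415, -0.658, 0, 0, 0, 0.094, 0.16],
  [0.415, -0.658, 0, 0, 0, 0.094, 0.16],
])

```text
time_s: 1.43
eef_pos: [490.1, 52.2, 231.1]
ee_rot: [-0.0, 0.141, 0.99, 0.0]
force: [0.6, 0.8, 0.1]
grip_width: 0.577
```

Request:
play_rows([
  [0, 0.04, -0.6, 0, 0, 0, 0.16],
  [0, 0, -0.6, 0, 0, 0, 0.16],
  [0, 0, -0.6, 0, 0, 0, 0.16],
  [0, 0, -0.6, 0, 0, 0, 0.16],
  [0, 0, -0.6, 0, 0, 0, 0.16],
  [0, 0, -0.6, 0, 0, 0, 0.16],
  [0, 0, -0.6, 0, 0, 0, 0.16],
  [0, 0, -0.5, 0, 0, 0, 0.16],
])

```text
time_s: 2.1
eef_pos: [488.9, 55.4, 41.5]
ee_rot: [-0.001, 0.141, 0.99, -0.0]
force: [-0.5, 0.9, -0.0]
grip_width: 0.581
```

```bash
python3 - <<'E'
from h import *
a=snap('top','top1')['pixels'][80:260,170:350];b=snap('side','side1')['pixels'][110:290,180:360]
cv2.imwrite('pics/c1.png',cv2.resize(np.hstack([a,b])[:,:,::-1],(800,400),interpolation=2))
s=sensors.sense();print(s['eef_pos'],s['force'])
E
```

```text
[487.6993573   55.4567804   40.69293642] [ 0.660959   -0.3986392   0.85562477]
```

View pics/c1.png

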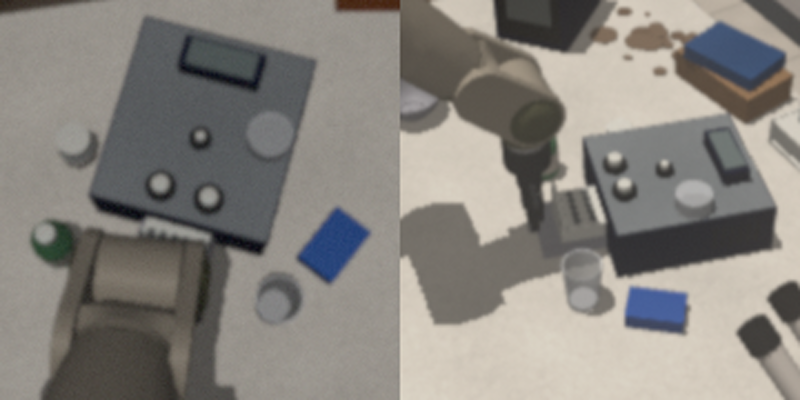

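The fingers are in front of the plate and nothing has been disturbed. Pushing slowly.

Request:
play_rows([
  [0.17, -0.05, 0, 0, 0, 0, 0.16],
  [0.17, -0.05, 0, 0, 0, 0, 0.16],
  [0.17, -0.05, 0, 0, 0, 0, 0.16],
  [0.12, -0.035, 0, 0, 0, 0, 0.16],
  [0.12, -0.035, 0, 0, 0, 0, 0.16],
  [0.12, -0.035, 0, 0, 0, 0, 0.16],
  [0.12, -0.035, 0, 0, 0, 0, 0.16],
  [0.12, -0.035, 0, 0, 0, 0, 0.16],
])

```text
time_s: 2.87
eef_pos: [534.2, 42.3, 43.4]
ee_rot: [-0.0, 0.141, 0.99, 0.0]
force: [-3.7, 0.8, 3.1]
grip_width: 0.579
```

Request:
play_rows([
  [0.06, -0.017, 0, 0, 0, 0, 0.16],
  [0.06, -0.017, 0, 0, 0, 0, 0.16],
  [0.06, -0.017, 0, 0, 0, 0, 0.16],
  [0.06, -0.017, 0, 0, 0, 0, 0.16],
  [0, 0, 0, 0, 0, 0, 0.16],
])

```text
time_s: 3.28
eef_pos: [544.2, 39.4, 43.3]
ee_rot: [0.0, 0.141, 0.99, -0.0]
force: [0.2, -0.8, 0.0]
grip_width: 0.579
```

Request:
play_rows([
  [0.04, -0.012, 0, 0, 0, 0, 0.16],
  [0.04, -0.012, 0, 0, 0, 0, 0.16],
  [0.04, -0.012, 0, 0, 0, 0, 0.16],
  [0, 0, 0, 0, 0, 0, 0.16],
])

```text
time_s: 3.62
eef_pos: [548.8, 38.0, 43.3]
ee_rot: [0.0, 0.141, 0.99, -0.0]
force: [0.2, -0.4, -0.4]
grip_width: 0.576
```

Request:
play_rows([
  [0.03, -0.009, 0, 0, 0, 0, 0.16],
  [0.03, -0.009, 0, 0, 0, 0, 0.16],
  [0, 0, 0, 0, 0, 0, 0.16],
])

```text
time_s: 3.87
eef_pos: [551.1, 37.3, 43.3]
ee_rot: [0.0, 0.141, 0.99, -0.0]
force: [-1.4, 0.4, 0.0]
grip_width: 0.58
```

Request:
play_rows([
  [0.03, -0.009, 0, 0, 0, 0, 0.16],
  [0.03, -0.009, 0, 0, 0, 0, 0.16],
  [0, 0, 0, 0, 0, 0, 0.16],
])

```text
time_s: 4.12
eef_pos: [551.5, 37.2, 43.2]
ee_rot: [-0.003, 0.141, 0.99, 0.0]
force: [-12.8, 2.3, 8.8]
grip_width: 0.582
```

Request:
play_rows([
  [0.03, -0.009, 0, 0, 0, 0, 0.16],
  [0.03, -0.009, 0, 0, 0, 0, 0.16],
  [0, 0, 0, 0, 0, 0, 0.16],
])

```text
time_s: 4.37
eef_pos: [551.4, 37.2, 43.2]
ee_rot: [-0.006, 0.141, 0.99, 0.0]
force: [-26.5, 5.5, 19.4]
grip_width: 0.579
```

It stopped hard at x=551.5, against a predicted home of about 551.2. Backing off, then raising.

Request:
play_rows([
  [-0.06, 0.017, 0, 0, 0, 0, 0.16],
  [-0.06, 0.017, 0, 0, 0, 0, 0.16],
  [-0.12, 0.035, 0, 0, 0, 0, 0.16],
  [-0.2, 0.06, 0, 0, 0, 0, 0.16],
  [-0.3, 0.087, 0, 0, 0, 0, 0.16],
  [-0.3, 0.087, 0, 0, 0, 0, 0.16],
  [-0.2, 0.058, 0, 0, 0, 0, 0.16],
])

```text
time_s: 4.95
eef_pos: [504.8, 50.8, 43.3]
ee_rot: [-0.0, 0.141, 0.99, -0.0]
force: [-0.7, -0.1, 0.6]
grip_width: 0.579
```

Request:
play_rows([
  [0, 0, 0.6, 0, 0, 0, 0.16],
  [0, 0, 0.6, 0, 0, 0, 0.16],
  [0, 0, 0.6, 0, 0, 0, 0.16],
  [0, 0, 0.6, 0, 0, 0, 0.16],
  [0, 0, 0.6, 0, 0, 0, 0.16],
  [0, 0, 0.6, 0, 0, 0, 0.16],
  [0, 0, 0.3, 0, 0, 0, 0.16],
  [0, 0, 0, 0, 0, 0, 0.16],
])

```text
time_s: 5.62
eef_pos: [507.0, 50.3, 202.0]
ee_rot: [0.003, 0.141, 0.99, 0.0]
force: [0.1, 0.0, 0.4]
grip_width: 0.58
```

```bash
python3 - <<'E'
from h import *
a=snap('top','top2')['pixels'][80:260,170:350];b=snap('side','side2')['pixels'][90:270,180:360]
cv2.imwrite('pics/c2.png',cv2.resize(np.hstack([a,b])[:,:,::-1],(800,400),interpolation=2))
s=sensors.sense();print(s['eef_pos'],s['force'],s['ee_rot'])
E
```

```text
[505.742955    50.45647499 198.8007746 ] [-0.16294718 -0.62176076  0.02863827] [ 5.93204369e-06  1.41185894e-01  9.89983102e-01 -1.84315775e-05]
```

View pics/c2.png

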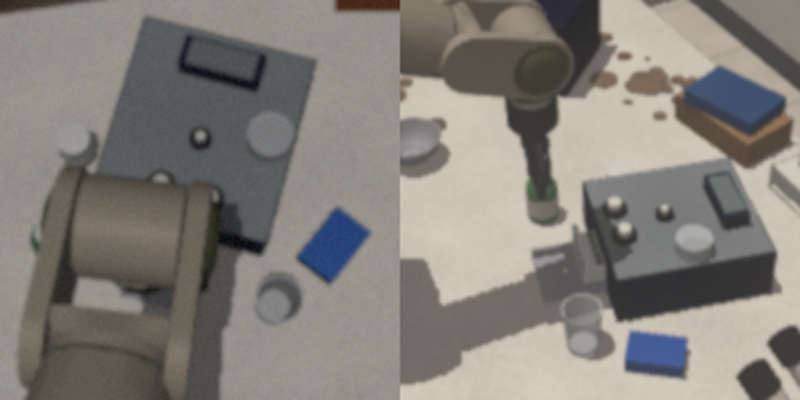

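The plate stands close to the case and nothing else has moved; the slot depth agrees with the hard stop. Moving above the keys.

Request:
play_rows([
  [0.385, -0.116, 0, 0, 0, 0, 0.16],
  [0.385, -0.116, 0, 0, 0, 0, 0.16],
  [0.385, -0.116, 0, 0, 0, 0, 0.16],
  [0.385, -0.116, 0, 0, 0, 0, 0.16],
  [0.385, -0.116, 0, 0, 0, 0, 0.16],
  [0.385, -0.116, 0, 0, 0, 0, 0.16],
  [0.385, -0.116, 0, 0, 0, 0, 0.16],
  [0.385, -0.116, 0, 0, 0, 0, 0.16],
])

```text
time_s: 6.38
eef_pos: [629.4, 13.1, 197.2]
ee_rot: [-0.001, 0.141, 0.99, 0.0]
force: [-0.4, -0.1, 0.7]
grip_width: 0.582
```

Request:
play_rows([
  [0, 0, -0.4, 0, 0, 0, 0.16],
  [0, 0, -0.4, 0, 0, 0, 0.16],
  [0, 0, -0.4, 0, 0, 0, 0.16],
  [0, 0, -0.3, 0, 0, 0, 0.16],
  [0, 0, 0, 0, 0, 0, 0.16],
  [0, 0, 0, 0, 0, 0, 0.16],
])

```text
time_s: 6.88
eef_pos: [628.6, 13.4, 137.9]
ee_rot: [-0.001, 0.141, 0.99, 0.0]
force: [0.3, 0.4, -0.4]
grip_width: 0.58
```

```bash
python3 - <<'E'
from h import *
b=snap('side','side3')['pixels'][110:235,220:345]
cv2.imwrite('pics/c3.png',cv2.resize(b[:,:,::-1],(600,600),interpolation=2))
s=sensors.sense();print(s['eef_pos'],s['force'],s['ee_rot'])
E
```

```text
[629.12565751  13.30005121 139.01102065] [0.10677095 0.33700218 0.45608353] [-3.34174494e-04  1.41179060e-01  9.89984021e-01  4.13698037e-06]
```

View pics/c3.png

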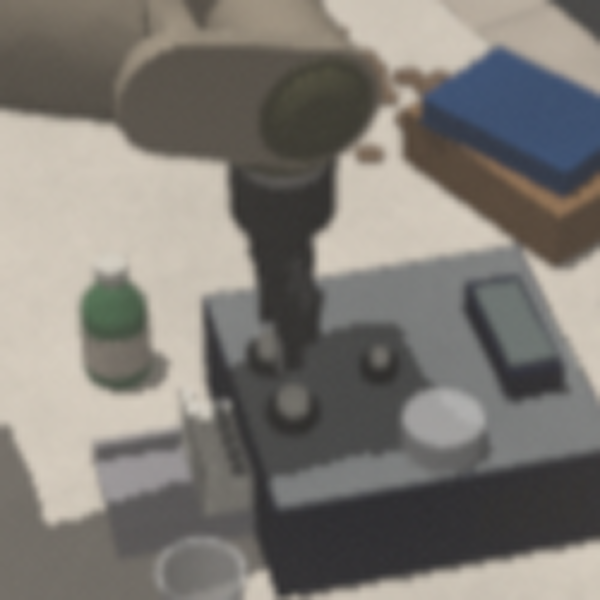

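The right fingertip (pixel 280,187) is directly over the right key (281,193). Descending.

Request:
play_rows([
  [0, 0, -0.2, 0, 0, 0, 0.16],
  [0, 0, -0.2, 0, 0, 0, 0.16],
  [0, 0, -0.1, 0, 0, 0, 0.16],
  [0, 0, 0, 0, 0, 0, 0.16],
])

```text
time_s: 7.27
eef_pos: [628.6, 13.4, 117.9]
ee_rot: [-0.001, 0.141, 0.99, 0.0]
force: [-0.5, -0.2, 0.6]
grip_width: 0.581
```

Request:
play_rows([
  [0, 0, -0.05, 0, 0, 0, 0.16],
  [0, 0, -0.05, 0, 0, 0, 0.16],
  [0, 0, 0, 0, 0, 0, 0.16],
])

```text
time_s: 7.52
eef_pos: [629.4, 13.3, 115.6]
ee_rot: [0.0, 0.141, 0.99, -0.0]
force: [-2.2, -0.1, 4.2]
grip_width: 0.576
```

Request:
play_rows([
  [0, 0, -0.05, 0, 0, 0, 0.16],
  [0, 0, 0, 0, 0, 0, 0.16],
])

```text
time_s: 7.68
eef_pos: [629.4, 13.3, 113.6]
ee_rot: [0.0, 0.141, 0.99, -0.0]
force: [-1.5, 0.1, 5.8]
grip_width: 0.581
```

```bash
python3 -c "
from h import *
s=sensors.sense();print(s['eef_pos'],s['force'],s['wrist_torque'])
T=s['wrist_torque'][:2];print(T@[.96,-.279],T@[.279,.96])"
```

```text
[629.37804165  13.30832248 113.63594138] [-1.5238481   0.1110508   5.81434296] [0.02904248 0.3007865  0.02026635]
-0.05603865507090929 0.29685788722452217
```

The moment about the analyser x is -0.06 N m, where one key alone would give ±0.19, so both keys are loaded. Continuing.

Request:
play_rows([
  [0, 0, -0.05, 0, 0, 0, 0.16],
  [0, 0, -0.05, 0, 0, 0, 0.16],
  [0, 0, 0, 0, 0, 0, 0.16],
])

```text
time_s: 7.93
eef_pos: [629.4, 13.3, 110.0]
ee_rot: [0.0, 0.141, 0.99, -0.0]
force: [-2.5, 0.2, 8.7]
grip_width: 0.575
```

Request:
play_rows([
  [0, 0, -0.05, 0, 0, 0, 0.16],
  [0, 0, 0, 0, 0, 0, 0.16],
])

```text
time_s: 8.1
eef_pos: [629.5, 13.3, 109.0]
ee_rot: [0.001, 0.141, 0.99, -0.0]
force: [-5.4, 1.4, 13.2]
grip_width: 0.581
```

Request:
play_rows([
  [0, 0, -0.04, 0, 0, 0, 0.16],
  [0, 0, 0, 0, 0, 0, 0.16],
])

```text
time_s: 8.27
eef_pos: [629.5, 13.3, 108.9]
ee_rot: [0.001, 0.141, 0.99, -0.0]
force: [-10.2, 0.8, 22.8]
grip_width: 0.582
```

```bash
python3 -c "
from h import *
s=sensors.sense();print(s['eef_pos'],s['force'],s['wrist_torque'])
T=s['wrist_torque'][:2];print(T@[.96,-.279],T@[.279,.96])"
```

```text
[629.51672396  13.28815625 108.91711155] [-10.24458955   0.78144875  22.77656686] [ 0.13691935  1.80021652 -0.02872722]
-0.3708178326510214 1.7664083569442566
```

Both keys are bottomed: 8 mm of travel from contact at 117, with the tool level. Holding for more than 3 s.

Request:
play_rows([
  [0, 0, 0, 0, 0, 0, 0.16],
  [0, 0, 0, 0, 0, 0, 0.16],
  [0, 0, 0, 0, 0, 0, 0.16],
  [0, 0, 0, 0, 0, 0, 0.16],
  [0, 0, 0, 0, 0, 0, 0.16],
  [0, 0, 0, 0, 0, 0, 0.16],
  [0, 0, 0, 0, 0, 0, 0.16],
  [0, 0, 0, 0, 0, 0, 0.16],
])

```text
time_s: 8.93
eef_pos: [629.5, 13.3, 108.9]
ee_rot: [0.001, 0.141, 0.99, -0.0]
force: [-9.9, 1.0, 23.8]
grip_width: 0.581
```

Request:
play_rows([
  [0, 0, 0, 0, 0, 0, 0.16],
  [0, 0, 0, 0, 0, 0, 0.16],
  [0, 0, 0, 0, 0, 0, 0.16],
  [0, 0, 0, 0, 0, 0, 0.16],
  [0, 0, 0, 0, 0, 0, 0.16],
  [0, 0, 0, 0, 0, 0, 0.16],
  [0, 0, 0, 0, 0, 0, 0.16],
  [0, 0, 0, 0, 0, 0, 0.16],
])

```text
time_s: 9.6
eef_pos: [629.5, 13.3, 108.9]
ee_rot: [0.001, 0.141, 0.99, -0.0]
force: [-9.2, 0.8, 23.8]
grip_width: 0.58
```

Request:
play_rows([
  [0, 0, 0, 0, 0, 0, 0.16],
  [0, 0, 0, 0, 0, 0, 0.16],
  [0, 0, 0, 0, 0, 0, 0.16],
  [0, 0, 0, 0, 0, 0, 0.16],
  [0, 0, 0, 0, 0, 0, 0.16],
  [0, 0, 0, 0, 0, 0, 0.16],
  [0, 0, 0, 0, 0, 0, 0.16],
  [0, 0, 0, 0, 0, 0, 0.16],
])

```text
time_s: 10.27
eef_pos: [629.5, 13.3, 108.9]
ee_rot: [0.001, 0.141, 0.99, -0.0]
force: [-10.4, 0.8, 22.9]
grip_width: 0.579
```

Request:
play_rows([
  [0, 0, 0, 0, 0, 0, 0.16],
  [0, 0, 0, 0, 0, 0, 0.16],
  [0, 0, 0, 0, 0, 0, 0.16],
  [0, 0, 0, 0, 0, 0, 0.16],
  [0, 0, 0, 0, 0, 0, 0.16],
  [0, 0, 0, 0, 0, 0, 0.16],
  [0, 0, 0, 0, 0, 0, 0.16],
  [0, 0, 0, 0, 0, 0, 0.16],
])

```text
time_s: 10.93
eef_pos: [629.5, 13.3, 108.9]
ee_rot: [0.001, 0.141, 0.99, -0.0]
force: [-10.0, 0.3, 22.2]
grip_width: 0.578
```

Request:
play_rows([
  [0, 0, 0, 0, 0, 0, 0.16],
  [0, 0, 0, 0, 0, 0, 0.16],
  [0, 0, 0, 0, 0, 0, 0.16],
  [0, 0, 0, 0, 0, 0, 0.16],
  [0, 0, 0, 0, 0, 0, 0.16],
  [0, 0, 0, 0, 0, 0, 0.16],
  [0, 0, 0, 0, 0, 0, 0.16],
  [0, 0, 0, 0, 0, 0, 0.16],
])

```text
time_s: 11.6
eef_pos: [629.5, 13.3, 108.9]
ee_rot: [0.001, 0.141, 0.99, -0.0]
force: [-11.3, 1.1, 24.3]
grip_width: 0.581
```

```bash
python3 - <<'E'
from h import *
b=snap('side','side4')['pixels'][110:235,220:345]
cv2.imwrite('pics/c4.png',cv2.resize(b[:,:,::-1],(600,600),interpolation=2))
s=sensors.sense();print(s['eef_pos'],s['force'],s['wrist_torque'],s['time_s'])
E
```

```text
[629.54380472  13.26357604 108.94482849] [-10.80272193   0.20075609  24.24518392] [ 0.15335676  1.76404384 -0.01572491] 11.65
```

View pics/c4.png

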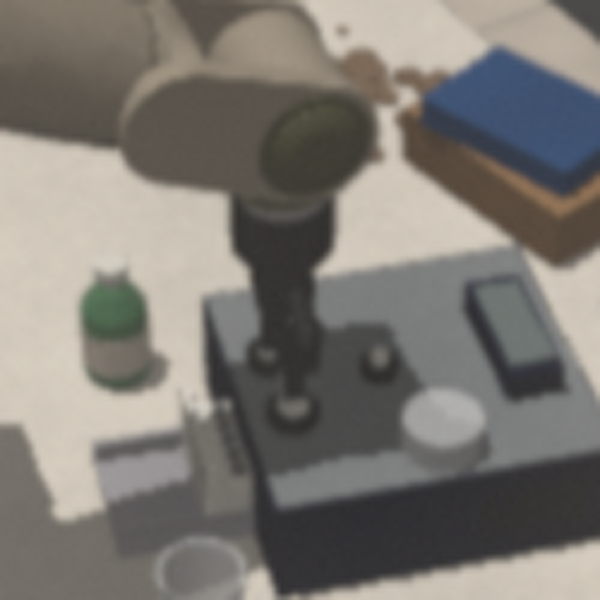

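Both caps are visibly down, with the right fingertip on its cap at (292,405) and the left cap lower at (265,357). The eject key is free. They have been held for about 3.4 s. Rising straight up and moving clear.

Request:
play_rows([
  [0, 0, 0.15, 0, 0, 0, 0.16],
  [0, 0, 0.2, 0, 0, 0, 0.16],
  [0, 0, 0.3, 0, 0, 0, 0.16],
  [0, 0, 0.5, 0, 0, 0, 0.16],
  [0, 0, 0.6, 0, 0, 0, 0.16],
  [0, 0, 0.6, 0, 0, 0, 0.16],
  [0, 0, 0.5, 0, 0, 0, 0.16],
])

```text
time_s: 12.23
eef_pos: [629.3, 13.3, 221.7]
ee_rot: [0.001, 0.141, 0.99, -0.0]
force: [0.2, 0.2, -1.0]
grip_width: 0.578
```

Request:
play_rows([
  [-0.5, 0.3, 0, 0, 0, 0, 0.16],
  [-0.6, 0.6, 0, 0, 0, 0, 0.16],
  [-0.6, 0.6, 0, 0, 0, 0, 0.16],
  [-0.6, 0.6, 0, 0, 0, 0, 0.16],
  [-0.6, 0.6, 0, 0, 0, 0, 0.16],
  [-0.6, 0.6, 0, 0, 0, 0, 0.16],
  [-0.6, 0.6, 0, 0, 0, 0, 0.16],
  [-0.6, 0.6, 0, 0, 0, 0, 0.16],
])

```text
time_s: 12.9
eef_pos: [439.9, 194.2, 220.0]
ee_rot: [0.0, 0.141, 0.99, 0.0]
force: [-0.0, 1.2, 0.6]
grip_width: 0.583
```

Request:
play_rows([
  [-0.6, 0.6, 0, 0, 0, 0, 0.16],
  [-0.6, 0.6, 0, 0, 0, 0, 0.16],
  [-0.6, 0.6, 0, 0, 0, 0, 0.16],
  [0, 0, 0, 0, 0, 0, 0.16],
  [0, 0, 0, 0, 0, 0, 0.16],
  [0, 0, 0, 0, 0, 0, 0.16],
])

```text
time_s: 13.4
eef_pos: [369.6, 265.1, 219.9]
ee_rot: [0.0, 0.141, 0.99, 0.0]
force: [-0.2, 0.0, 0.0]
grip_width: 0.58
```

```bash
python3 - <<'E'
from h import *
a=snap('top','top5');b=snap('side','side5')
cv2.imwrite('pics/c5.png',cv2.resize(np.hstack([a['pixels'][80:260,170:350],b['pixels'][110:290,180:360]])[:,:,::-1],(800,400),interpolation=2))
s=sensors.sense();print(s['eef_pos'],s['force'],s['time_s'])
E
```

```text
[369.97483817 264.6564943  219.72070426] [ 0.1150445  -0.45052395  0.20446487] 13.5
```

View pics/c5.png

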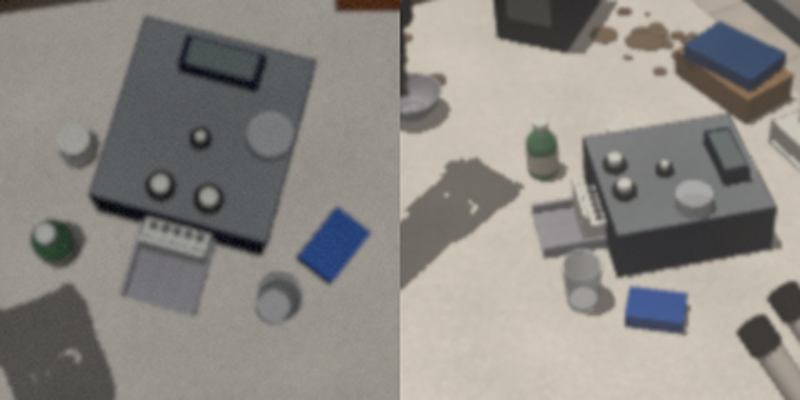

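The cassette's near edge has moved from row 204.4 to 191.4, about 37 mm. That puts the face near x = 560, where I computed home at about 562, and the hard stop agrees. Both keys are up and the other things are unmoved. Handing in.

```bash
python3 -c "
from h import *
print(order.finish_job())"
```

```text
the job is handed in; nothing more can be done
None
```

The job is done and handed in at about 13.5 s; the rig gave no verdict.

- **Cassette:** I pushed it about 40 mm along the tray with the open fingertips. It stopped hard at TCP x = 551.5 mm, against 551.2 mm computed for home, with about 27 N at the stop. In the last picture its near edge sits at about 560 mm, against about 562 mm computed for home, which is within what that picture can resolve.
- **Reset keys:** I pressed both together, one fingertip on each. They travelled 8 mm with the tool level and were held at about 23 N for about 3.4 s.
- **Load balance on the keys:** It was even at first contact. At the bottom it was uneven, about 17 N on one key and 6 N on the other by the wrist moment. That is still more than the 5 N needed on the lighter one, and the picture showed both caps down.
- **Last picture:** Both large keys were up, the eject key was untouched, the objects in view had not moved, and the arm was clear with no force on it. The spatula and most of the steel bowl were outside that crop, but the arm stayed well above the bowl and never went near the spatula.

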